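# Pull the wheelchair brake spring tester to its green tab

## Task

Check the brake spring on the bench tester: first slide the red tell-tale all the way back along the white scale until it rests against the steel arm of the carriage. Then pull the blue paddle out against the spring until the red pointer stands over the width of the green tab, not past it, hold it there for about a second, and ease the paddle gently back home without letting it snap, so that the tell-tale stays behind at the green tab as the reading. Leave the other things on the bench where they are.

Things in the scene. Friction and masses are not known exactly. Their poses are not given: they have to be found in the camera images.
- tester: Bench spring tester, fixed; place and yaw vary. Grey base plate 12 mm thick, spanning own x -155..155, y -50..135 mm; origin at bench height. Aluminium spring barrel, 42 mm diameter, top 55 mm up, at x 58..143, y 0. The paddle is pulled to own -x, away from the barrel. White scale bar along x at y 90, 26 mm wide, top 30 mm up, x -140..45, ticks 10 mm apart.
- carriage (a joint): Pull in m of the carriage (steel rod, blue paddle, steel side arm) out of the barrel along the tester's -x: 0 = home, end stop 0.110. A spring always pulls it home: 3 N at home plus 1.5 N per 10 mm (15 N at 80 mm); damping 15 N per m/s. Let go when out, it snaps home.
- paddle (a point): Grip point of the blue upright paddle, 16 (tester x) x 40 (y) mm, from 18 to 85 mm above the bench; the point is on its centre line 65 mm up; home at tester x -10, y 0. Behind it (+x): a rod 10 mm thick, top 39 mm up, and 42 mm behind the paddle's centre the flat side arm, 10 mm wide, top 41.5 mm up, reaching to the scale. Pinch it across x or y.
- pull_index (a point): Point on the carriage (no mark of its own) where the tell-tale's pointer is when the side arm touches the tell-tale; at home at tester x 14, y 114, 36.5 mm above the bench. x axis as the tester's.
- telltale (a joint): Place of the red tell-tale on the scale in m, counted towards tester -x: 0 = fully back, touching the side arm of the carriage at home. Starts at 0.095 to 0.110. It stays where it is left (2 N friction); the side arm pushes it ahead when the carriage is pulled and leaves it behind on the way home.
- fin (a point): Grip point of the tell-tale's upright red fin, 20 (tester x) x 10 (y) mm, from 40 to 81 mm above the bench; the point is on its centre line 65 mm up, at tester y 90. The foot below is 24 (x) x 22 (y) mm, top 40 mm up. Pinch across y, or push along x. Moves with the tell-tale.
- pointer (a point): Tip of the tell-tale's thin red pointer (3 mm wide), which sticks out from the foot to tester y 115, 36.5 mm above the bench, at the x of the fin's centre; it passes above the green tab.
- tab_mark (a point): Centre of the top of the fixed green tab that marks the wanted length: 10 mm along tester x, 24 mm along y, top 31 mm up, at tester y 117. Its place along the scale varies: the pull needed is 45 to 80 mm. Axes as the tester's: x 0 here is centred on the tab, positive x short of it, negative past it.
- knob: Bystander: black rubber push-to-lock knob, 38 mm diameter, 36 mm high, standing beside the tester's plate (tester -y side). Origin under its centre.
- grip: Bystander: tan ribbed rubber handle grip, 110 mm long, 34 mm diameter, lying beside the plate (tester -y side). Origin under its centre.
- level: Bystander: aluminium spirit level 230 x 26 x 45 mm standing on edge beside the plate (tester +y side). Origin under its centre.
- wrench: Bystander: 160 mm steel wrench lying on the left of the bench.
- oil: Bystander: yellow oil bottle, 48 mm diameter, 130 mm high, on the left of the bench. Origin under its centre.
- caster: Bystander: caster wheel, 100 mm diameter, lying flat on the right of the bench. Origin under its centre.

How it is judged:
By the outcome, as a careful person would: the job done as asked, in the order asked, and still so for the second after the job is handed in, with the robot touching nothing.
It also fails if it takes over 51 s, if anything falls off the work surface, if the arm or the gripper's body presses on something with over 40 N, if the wrist force passes 120 N, or if a joint passes its speed limit or range.

## Robot

A 7-joint arm with a two-finger parallel gripper is mounted at the origin on the work surface. World frame = base frame: x ahead of the robot, y to its left, z up, the work surface at z = 0. Lengths are in m, angles in rad, forces in N, time in s.
With the tool pointing down it reaches from about 0.4 to 0.85 m from the base axis. Payload 4.5 kg.
Tool frame: the origin (TCP) lies on the mounting face of the last link; the fingertips stand 166 mm ahead of it and the grasp point (between the pads) lies 147 mm ahead of it; z points along the fingers, y is the line along which they close (so a half turn about z gives the same grasp; the last joint's range is limited). The gripper opens to 88 mm and grips with 3 to 60 N. Pads are 18 mm wide; open, the fingers measure 123 mm over their backs; the gripper's body (75 mm by 187 mm) begins 45 mm behind the grasp point.
Start: joints at [-1.069, 0.689, -0.195, 1.565, 0.157, 0.902, -0.215], TCP at [0.282, 0.558, 0.405] pointing down, gripper open.
Joint ranges: [-3.01, 3.01], [-0.46, 2.08], [-1.47, 1.51], [0.13, 2.56], [-1, 4.14], [0.04, 2.09], [-2.66, 2.66]. Speed limits (rad/s): [2.57, 2.57, 3.14, 3.14, 3.14, 3.14, 3.14].

## Interface

Orientations are given as a unit quaternion [x, y, z, w].
In Python, from plant import r, snapshot gives the robot as it stands. The module is installed in compiled form; this text tells all that it offers.
- The arm moves only by the tool move_arm, never from a script. Its argument "rows" is a list of rows, each a list of 5 numbers: the shift along the tool's x, y, z in m, then the turn about the tool's z in rad, then the finger opening in m, from 0 to 0.0881. In form: [[dx, dy, dz, spin, claw], ...]. A call has 1 to 10 rows; each row shifts and turns the commanded pose from where the row before left it, along the tool's axes as they then stand; what a row does not reach is not made up. A row lasts 1/12 s, in which the tool goes at most 41.7 mm and 7.16 degrees, less where a joint would pass 70% of its speed; a pose out of reach is approached as far as the arm can. A call with a gripper value outside its range is refused whole. The fingers move at their own pace and stop on an object; "newtons" is the grip in N (left out, the last holds). Time passes only in rows, so rows that do not move let the fingers close. It gives the time, the measured TCP pose, the force, the opening and the grip force at its end, in the units of the state.
- r.get_state(): the state, without advancing time (a new reading comes with each control period).
- snapshot(name): name is "scene" or "top" or "wrist"; returns a dict with "color" (384x512x3 uint8, red, green, blue), "depth" (384x512 float32, m along the optical axis (not along the pixel's ray), 0 where there is no reading), "mtx" (3x3 intrinsics, pixels), "dist" ([k1, k2, p1, p2, k3] as OpenCV has them; the pictures are not rectified), "eye" and "orientation" of the camera in the world. Camera axes: x right, y up, looking along -z (the intrinsics and any distortion apply to the point x, -y, -z); pixel columns grow to the right and rows downward; lengths in m; the calibration is good to about 2 mm. A picture is of the moment at which its call begins.
- r.finish_job(): hands the job in; it is judged then, once.
The state is a dict: "clock": time; "q": joint angles; "qd": joint speeds; "joint_torque": joint torques, N m; "tool_pos": TCP position; "eef_rot": TCP orientation; "contact_force": force on the tool from outside, world axes, zero at the start; "moment": the same for the moment, N m; "opening": opening from 0.0 (shut) to 1.0 (fully open); "finger_force": force on a finger pad.
Only numpy, scipy, OpenCV 4.12 (cv2) and the standard library are available. Lean on these libraries where they do the work, as an engineer would, in place of code of your own. Each camera call takes 0.05 s, during which the arm holds its last target. There are 200 camera calls.

## Working session

There is one attempt and no reset: what is moved stays moved. The work goes in short steps, Python scripts to look and compute and a tool call to move; the robot and the scene stay as the last step left them, time stands still between calls to the robot, and variables do not carry over. Pictures are saved under pics/ and viewed, at most 10 in all, crops included, and the job is handed in when it is done.

Besides the shell and the picture viewer there is one more tool, called as name([rows], argument=value, ...), one row to a line, values as JSON. move_arm: Moves the arm, as the interface text tells. Its arguments: {"type":"object","properties":{"rows":{"type":"array"},"newtons":{"type":"number"}},"required":["rows"]}

```bash
mkdir -p pics; cat > h.py <<'E'
import numpy as np,cv2
from plant import r,snapshot
from scipy.spatial.transform import Rotation as R
def cloud(s):
    K=np.array(s["mtx"]);D=np.array(s["dist"],float);d=s["depth"];h,w=d.shape
    v,u=np.mgrid[:h,:w];p=cv2.undistortPoints(np.stack([u,v],-1).reshape(-1,1,2).astype(float),K,D).reshape(h,w,2)
    c=np.stack([p[...,0]*d,-p[...,1]*d,-d],-1)
    P=c@R.from_quat(s["orientation"]).as_matrix().T+np.array(s["eye"]);P[d==0]=np.nan
    return P
def save(s,n,box=None,k=1):
    c=s["color"]
    if box: c=c[box[1]:box[3],box[0]:box[2]]
    cv2.imwrite("pics/"+n,cv2.resize(c[...,::-1],None,fx=k,fy=k))
E
python3 - <<'E'
from h import *
s=snapshot("top");save(s,"top.png",k=1.5)
np.savez("top.npz",P=cloud(s),c=s["color"])
print(s["eye"],s["orientation"])
st=r.get_state();print(st)
P=cloud(s);hsv=cv2.cvtColor(s["color"],cv2.COLOR_RGB2HSV)
for n,lo,hi in [("red",(0,150,80),(8,255,255)),("red2",(172,150,80),(180,255,255)),("green",(45,100,50),(85,255,255)),("blue",(100,120,60),(125,255,255))]:
    m=cv2.inRange(hsv,lo,hi)
    k,l,stt,c=cv2.connectedComponentsWithStats(m)
    for i in range(1,k):
        if stt[i,4]>8: print(n,stt[i],c[i].round(1),np.nanmedian(P[l==i],0).round(4),np.nanmax(P[l==i][:,2]))
E
```

```text
[ 0.33895297 -0.02785592  1.3420669 ] [-0.06938936  0.05422015  0.71041457 -0.69825242]
{'clock': 0.05, 'q': array([-1.06922092,  0.68995108, -0.19448579,  1.56631216,  0.15731672,
        0.90249939, -0.21508663]), 'qd': array([-3.24932871e-03, -4.17768996e-04, -1.33223929e-04, -2.11954193e-03,
        2.48882624e-03,  2.74228644e-03, -9.80122825e-06]), 'joint_torque': array([-2.18172972e-03, -5.29013586e+01, -1.27270695e+00, -1.54031682e+01,
       -5.25091519e-02,  1.68165250e-03,  3.04511684e-05]), 'tool_pos': array([0.28170738, 0.55755503, 0.40393808]), 'eef_rot': array([ 2.31720917e-01,  9.72781900e-01, -8.80485858e-04, -1.26392257e-04]), 'contact_force': array([-0.7485218 ,  0.37008112, -0.31625675]), 'moment': array([-0.02642655,  0.0079142 , -0.04090003]), 'finger_force': 0.0, 'opening': 0.9969901748042901}
red [247  70  28  36 407] [259.7  90.8] [ 0.955  -0.0335  0.0087] 0.08565993661431293
red [102 187   7   7  35] [105.3 190.3] [0.5706 0.4768 0.1291] 0.1340729804436669
red [244 203   6   8  29] [246.3 206.2] [0.5175 0.0068 0.0569] 0.08524496541810711
green [238 196   6   
[... 321 characters left out ...]
34
blue [397  92   5   7  24] [399.5  94.9] [ 0.9296 -0.5699  0.0302] 0.03598074803897999
blue [415  95  18   3  54] [423.5  96. ] [ 0.888  -0.6208  0.1096] 0.11790414101079394
blue [399 105   4   9  27] [400.6 109.5] [ 0.871  -0.5686  0.0313] 0.03652071160379955
blue [417 111  15  14 159] [424.2 117.4] [ 0.813  -0.6197  0.1011] 0.10647998293927818
blue [400 120   8   6  42] [403.3 122.5] [ 0.8196 -0.5736  0.0311] 0.0381845056078276
blue [ 376  156   59   42 1536] [402.9 177.6] [ 0.6188 -0.5568  0.0064] 0.04851099044327034
blue [431 159   1   9   9] [431. 163.] [ 0.664  -0.6567  0.0378] 0.04106720558566046
blue [271 185  11   6  46] [276.  187.4] [ 0.5777 -0.0966  0.0851] 0.09167161182644334
```

View pics/top.png

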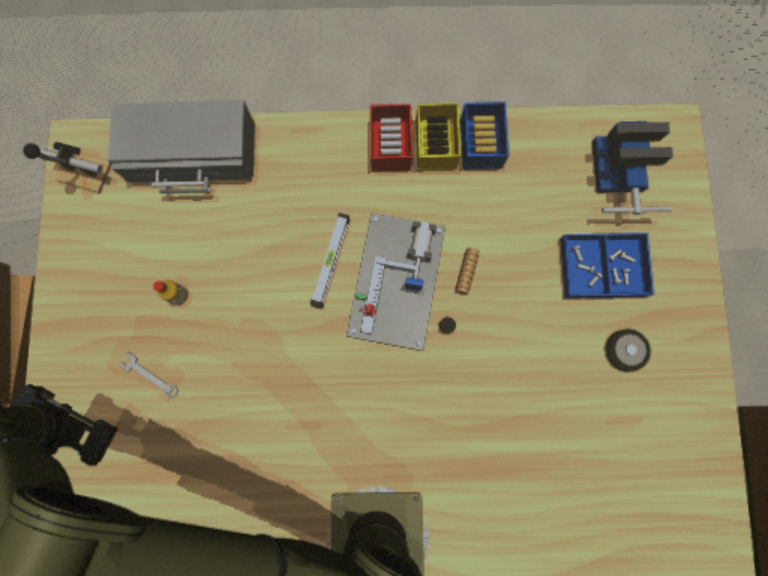

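The tester is at about (390,280) in the picture, yawed roughly -10°. The tell-tale is at (369,310), the green tab at (361,296) and the paddle at (414,284). I'll spin to line up with the tester and move above it.

move_arm([
  [0,0,0,-0.096,0.088],
  [0,0,0,-0.096,0.088],
  [0,0,0,-0.096,0.088],
  [-0.019,-0.029,0,0,0.088],
  [-0.019,-0.029,0,0,0.088],
  [-0.019,-0.029,0,0,0.088],
  [-0.019,-0.029,0,0,0.088],
  [-0.019,-0.029,0,0,0.088],
  [-0.019,-0.029,0,0,0.088],
  [-0.019,-0.029,0,0,0.088],
])

```text
clock: 0.88
tool_pos: [0.3766, 0.3326, 0.4044]
eef_rot: [0.09, 0.996, -0.0, -0.0]
contact_force: [0.1, -0.3, 0.1]
opening: 0.999
finger_force: 0.0
```

move_arm([
  [-0.019,-0.029,0,0,0.088],
  [-0.019,-0.029,0,0,0.088],
  [-0.019,-0.029,0,0,0.088],
  [-0.019,-0.029,0,0,0.088],
  [-0.019,-0.029,0,0,0.088],
  [-0.019,-0.029,0,0,0.088],
  [-0.019,-0.029,0,0,0.088],
  [-0.019,-0.029,0,0,0.088],
  [-0.019,-0.029,0,0,0.088],
  [-0.019,-0.029,0,0,0.088],
])

```text
clock: 1.72
tool_pos: [0.5116, 0.0132, 0.4044]
eef_rot: [0.09, 0.996, -0.0, -0.001]
contact_force: [0.3, 1.4, 0.9]
opening: 1.001
finger_force: 0.0
```

```bash
cat > m.py <<'E'
from h import *
def blobs(s,mn=40):
    P=cloud(s);hsv=cv2.cvtColor(s["color"],cv2.COLOR_RGB2HSV)
    for n,rs in {"red":[((0,150,60),(8,255,255)),((172,150,60),(180,255,255))],"green":[((45,100,40),(85,255,255))],"blue":[((100,120,40),(125,255,255))]}.items():
        m=sum(cv2.inRange(hsv,*x) for x in rs)
        k,l,t,c=cv2.connectedComponentsWithStats(m)
        for i in range(1,k):
            if t[i,4]>mn:
                Q=P[l==i];Q=Q[~np.isnan(Q[:,2])];z=np.percentile(Q[:,2],97);T=Q[Q[:,2]>z-.008]
                print(n,t[i],"top z %.4f"%z,"centre of bounds",cv2.minAreaRect((T[:,:2]*1000).astype(np.float32)))
    return P
E
python3 - <<'E'
from m import *
s=snapshot("wrist");save(s,"w1.png",k=1.5);P=blobs(s);np.savez("w1.npz",P=P,c=s["color"])
st=r.get_state();print(st["clock"],st["tool_pos"],st["eef_rot"],st["contact_force"],s["eye"],s["orientation"])
E
```

```text
red [248 167  29  26 403] top z 0.0801 centre of bounds ((516.7046508789062, 8.338356971740723), (8.661882400512695, 19.078561782836914), 79.36180114746094)
green [268 193  18  10 178] top z 0.0304 centre of bounds ((552.4530639648438, 27.805015563964844), (21.85596466064453, 10.04189395904541), 80.07501983642578)
blue [179 224  24  32 622] top z 0.0839 centre of bounds ((545.84423828125, -64.58641052246094), (18.238924026489258, 92.96383666992188), 58.38313293457031)
1.7667 [0.51401454 0.00529531 0.40400374] [ 9.52922164e-02  9.95444511e-01 -3.01846923e-03  7.12748946e-04] [ 3.22936066 -6.01214993 -0.3277994 ] [0.44509699 0.02482545 0.38279214] [-0.09923485 -0.08302854  0.63510896  0.76150858]
```

View pics/w1.png

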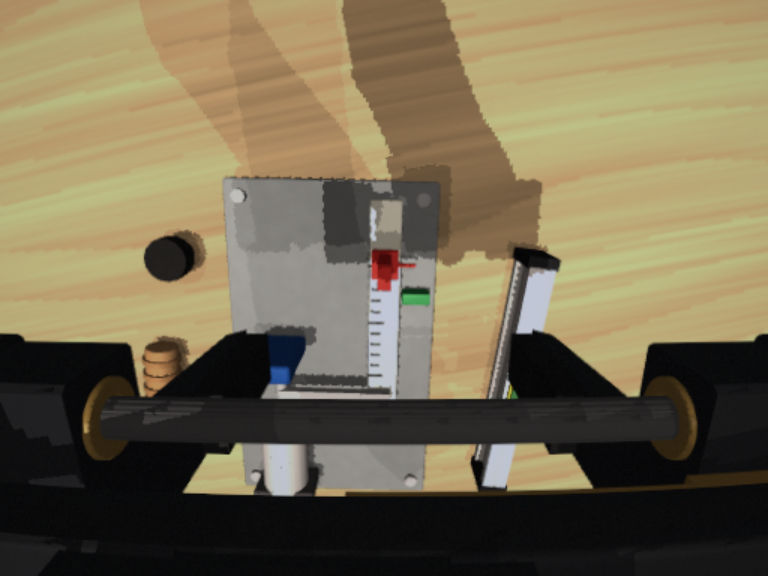

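The wrist view shows the red fin at (384,265), the tab at (416,298) and the paddle at (286,358). The tab lies about 32 mm in +x of the fin. The tool is nearly above the fin, so I'll descend with a narrower opening.

move_arm([
  [-0.002,0.003,0.02,0,0.05],
  [0,0,0.03,0,0.05],
  [0,0,0.03,0,0.05],
  [0,0,0.03,0,0.05],
  [0,0,0.025,0,0.05],
  [0,0,0.02,0,0.05],
  [0,0,0.02,0,0.05],
  [0,0,0.013,0,0.05],
  [0,0,0,0,0.05],
  [0,0,0,0,0.05],
])

```text
clock: 2.6
tool_pos: [0.5136, 0.0179, 0.2162]
eef_rot: [0.09, 0.996, -0.0, -0.001]
contact_force: [1.1, 0.4, 0.0]
opening: 0.565
finger_force: 0.0
```

```bash
python3 - <<'E'
from m import *
s=snapshot("wrist");save(s,"w2.png",k=1.5);P=blobs(s)
st=r.get_state();print(st["clock"],st["tool_pos"],st["eef_rot"],st["contact_force"],st["opening"])
print("grasp",st["tool_pos"]+R.from_quat(st["eef_rot"]).apply([0,0,.147]))
E
```

```text
red [ 227  220   60   46 1713] top z 0.0790 centre of bounds ((508.6792907714844, 9.78152847290039), (10.012185096740723, 2.955132484436035), 79.21817016601562)
red [231 297  19   3  54] top z 0.0801 centre of bounds ((526.372802734375, 5.964956283569336), (8.393660545349121, 2.038447380065918), 78.20118713378906)
green [268 262  34   4 133] top z 0.0180 centre of bounds ((548.6751708984375, 28.67932891845703), (22.783145904541016, 1.6525851488113403), 79.0034408569336)
2.65 [0.51396732 0.0178476  0.21690598] [ 8.97080653e-02  9.95968097e-01  1.18170885e-05 -1.15384514e-04] [0.35865591 0.35760608 1.02394987] 0.5651421364589944
grasp [0.51393385 0.0178541  0.06990599]
```

View pics/w2.png

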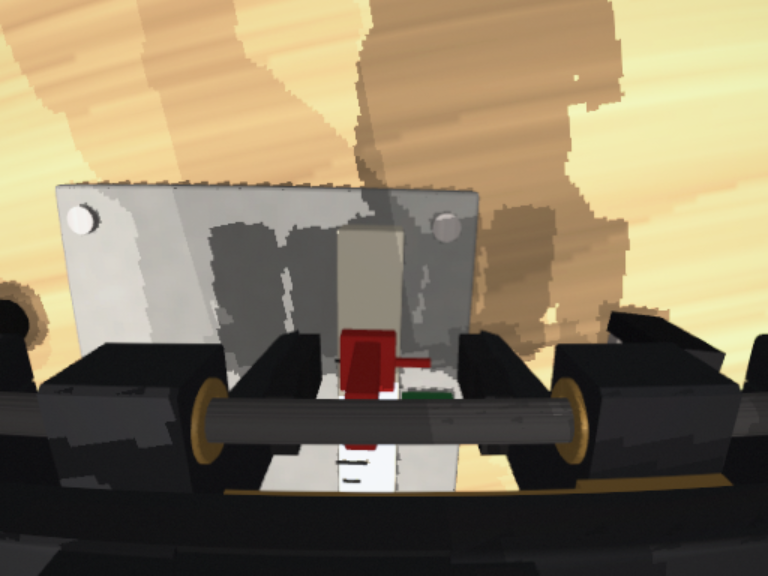

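The fin sits left of the midpoint between the fingers, at (368,365). I'll correct 9 mm sideways, pinch it, then slide back.

move_arm([
  [-0.003,-0.005,0.002,0,0.05],
  [-0.002,-0.004,0.002,0,0.05],
  [0,0,0,0,0.05],
  [0,0,0,0,0.025],
  [0,0,0,0,0.015],
  [0,0,0,0,0.005],
  [0,0,0,0,0.005],
  [0,0,0,0,0.005],
  [0,0,0,0,0.005],
], newtons=12)

```text
clock: 3.4
tool_pos: [0.5173, 0.0081, 0.2127]
eef_rot: [0.09, 0.996, 0.0, 0.0]
contact_force: [0.3, -0.4, -0.1]
opening: 0.14
finger_force: 0.0
```

```bash
python3 - <<'E'
from m import *
st=r.get_state();print(st["clock"],st["contact_force"],st["opening"],st["finger_force"])
print("grasp",st["tool_pos"]+R.from_quat(st["eef_rot"]).apply([0,0,.147]))
E
```

```text
3.4 [ 0.31129005 -0.43441963 -0.11819609] 0.1395198050167049 0.0
grasp [0.51725507 0.0080715  0.06574497]
```

move_arm([
  [0,0,0,0,0.003],
  [0,0,0,0,0.003],
  [-0.003,0,0,0,0.003],
  [-0.008,0,0,0,0.003],
  [-0.012,0,0,0,0.003],
  [-0.012,0,0,0,0.003],
  [-0.012,0,0,0,0.003],
  [-0.012,0,0,0,0.003],
  [-0.012,0,0,0,0.003],
  [-0.01,0,0,0,0.003],
])

```text
clock: 4.23
tool_pos: [0.5975, -0.008, 0.2127]
eef_rot: [0.091, 0.996, -0.001, -0.001]
contact_force: [-3.4, -1.1, 2.4]
opening: 0.113
finger_force: 12.0
```

move_arm([
  [-0.006,0,0,0,0.003],
  [-0.003,0,0,0,0.003],
  [0,0,0,0,0.003],
  [0,0,0,0,0.003],
])

```text
clock: 4.57
tool_pos: [0.6062, -0.0098, 0.2127]
eef_rot: [0.09, 0.996, -0.001, 0.001]
contact_force: [0.6, -5.4, 0.2]
opening: 0.112
finger_force: 12.0
```

```bash
python3 - <<'E'
from m import *
s=snapshot("wrist");save(s,"w3.png",k=1.5);P=blobs(s)
s=snapshot("scene");save(s,"s3.png",k=1.5)
st=r.get_state();print(st["clock"],st["contact_force"],st["opening"],st["finger_force"])
print("grasp",st["tool_pos"]+R.from_quat(st["eef_rot"]).apply([0,0,.147]),st["eef_rot"])
E
```

```text
red [ 241  213   38   53 1255] top z 0.0798 centre of bounds ((599.5025634765625, -9.266794204711914), (9.733570098876953, 6.311382293701172), 79.61090850830078)
green [287 120  46  20 824] top z 0.0306 centre of bounds ((553.6388549804688, 27.83698844909668), (23.65242576599121, 9.810407638549805), 78.38103485107422)
green [454 243  21  21 300] top z 0.0476 centre of bounds ((616.8156127929688, 76.72682189941406), (79.01693725585938, 14.275777816772461), 54.567909240722656)
blue [  16  190  133   72 6596] top z 0.0840 centre of bounds ((572.70654296875, -92.93115997314453), (36.39659881591797, 27.82199478149414), 88.66324615478516)
4.6667 [ 0.48702153 -5.86151162 -0.15375929] 0.11470291225076577 11.999889586586505
grasp [ 0.60613686 -0.0100023   0.06569669] [ 9.03312514e-02  9.95911084e-01 -1.05725227e-03  5.09726371e-04]
```

View pics/w3.png

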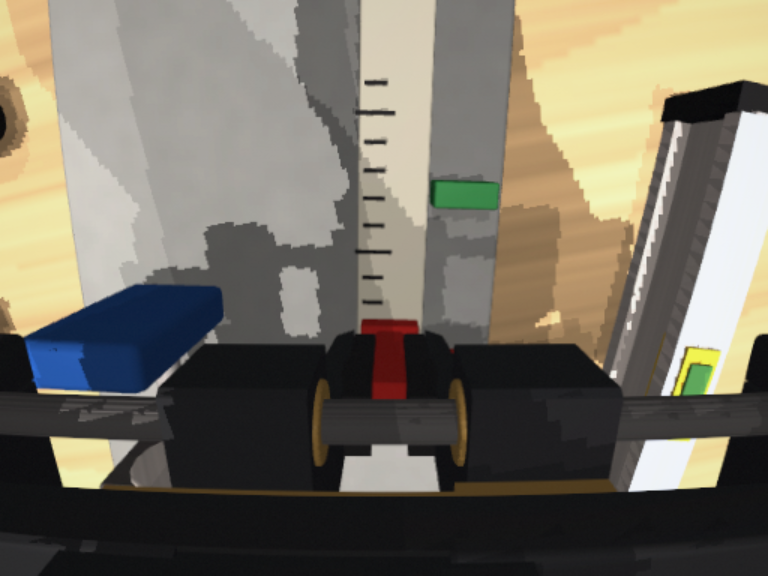

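The fin is held at (390,360) and the side arm is hidden behind the gripper, with 5–20 mm still to go. I'll creep until contact force shows.

move_arm([
  [-0.002,0,0,0,0.003],
  [-0.002,0,0,0,0.003],
  [-0.001,0,0,0,0.003],
  [0,0,0,0,0.003],
])

```text
clock: 5.0
tool_pos: [0.6098, -0.0103, 0.2126]
eef_rot: [0.09, 0.996, -0.001, -0.001]
contact_force: [-2.7, -5.1, 2.9]
opening: 0.113
finger_force: 12.0
```

move_arm([
  [-0.002,0,0,0,0.003],
  [-0.001,0,0,0,0.003],
  [0,0,0,0,0.003],
])

```text
clock: 5.25
tool_pos: [0.6127, -0.0109, 0.2126]
eef_rot: [0.09, 0.996, -0.001, -0.001]
contact_force: [-2.5, -5.0, 2.3]
opening: 0.115
finger_force: 12.0
```

move_arm([
  [-0.002,0,0,0,0.003],
  [-0.001,0,0,0,0.003],
  [0,0,0,0,0.003],
])

```text
clock: 5.5
tool_pos: [0.6157, -0.0114, 0.2126]
eef_rot: [0.09, 0.996, -0.001, -0.001]
contact_force: [-2.1, -5.6, 2.7]
opening: 0.115
finger_force: 12.0
```

move_arm([
  [-0.002,0,0,0,0.003],
  [-0.001,0,0,0,0.003],
  [0,0,0,0,0.003],
])

```text
clock: 5.75
tool_pos: [0.6186, -0.0121, 0.2126]
eef_rot: [0.09, 0.996, -0.001, -0.001]
contact_force: [-1.8, -5.3, 2.9]
opening: 0.114
finger_force: 12.0
```

move_arm([
  [-0.002,0,0,0,0.003],
  [0,0,0,0,0.003],
  [0,0,0,0,0.003],
])

```text
clock: 6.0
tool_pos: [0.6193, -0.012, 0.2125]
eef_rot: [0.09, 0.996, -0.002, -0.003]
contact_force: [-6.6, -3.7, 6.0]
opening: 0.114
finger_force: 12.0
```

move_arm([
  [-0.002,0,0,0,0.003],
  [0,0,0,0,0.003],
  [0,0,0,0,0.003],
])

```text
clock: 6.25
tool_pos: [0.6201, -0.0121, 0.2123]
eef_rot: [0.09, 0.996, -0.002, -0.005]
contact_force: [-9.4, -4.0, 8.7]
opening: 0.114
finger_force: 12.0
```

Contact at about 104 mm of travel. The expected pull is about 72 mm. I'll release, rise and look.

move_arm([
  [0.001,0,0,0,0.03],
  [0,0,0,0,0.05],
  [0,0,0,0,0.05],
  [0,0,-0.01,0,0.05],
  [0,0,-0.03,0,0.06],
  [0.008,-0.03,-0.03,0,0.088],
  [0.008,-0.03,-0.02,0,0.088],
  [0.009,-0.031,0,0,0.088],
  [0,0,0,0,0.088],
  [0,0,0,0,0.088],
])

```text
clock: 7.08
tool_pos: [0.5817, -0.0975, 0.3027]
eef_rot: [0.092, 0.996, -0.001, 0.001]
contact_force: [0.6, 1.0, 0.8]
opening: 0.848
finger_force: 0.0
```

```bash
python3 - <<'E'
from m import *
s=snapshot("wrist");save(s,"w4.png",k=1.5);P=blobs(s)
s=snapshot("scene");save(s,"s4.png",k=1.5);print("scene");blobs(s,15)
st=r.get_state();print(st["clock"],st["contact_force"],st["opening"],st["finger_force"])
print("grasp",st["tool_pos"]+R.from_quat(st["eef_rot"]).apply([0,0,.147]),st["eef_rot"])
E
```

```text
red [ 345  201   41   45 1024] top z 0.0803 centre of bounds ((599.4336547851562, -24.74823570251465), (62.802452087402344, 15.257911682128906), 36.12004089355469)
green [380 128  29  13 330] top z 0.0307 centre of bounds ((553.6353149414062, 27.828350067138672), (24.21695899963379, 9.647150039672852), 77.6181411743164)
green [481 206  16  24 200] top z 0.0478 centre of bounds ((605.8723754882812, 38.956947326660156), (157.63327026367188, 21.584087371826172), 61.62638473510742)
blue [ 234  174   54   38 1860] top z 0.0842 centre of bounds ((575.7659912109375, -96.06855773925781), (38.334163665771484, 16.370346069335938), 78.54159545898438)
scene
red [382 205   6   7  32] top z 0.1324 centre of bounds ((573.9981079101562, 472.4908752441406), (18.230615615844727, 20.62765121459961), 82.47222900390625)
red [243 206   9  12  45] top z 0.0837 centre of bounds ((623.38623046875, -17.278261184692383), (9.840763092041016, 18.340349197387695), 81.1708755493164)
red [197 270  39  53 918] top z 0.0822 centre of bounds ((953.5599365234375, -52.07320022583008), (100.95214080810547, 141.9517517089
[... 1246 characters left out ...]
3845214844, 16.79779624938965), 45.27877426147461)
blue [ 49 237  42  35 203] top z 0.0368 centre of bounds ((884.9356689453125, -618.6002197265625), (112.39915466308594, 137.19056701660156), 89.74662017822266)
blue [ 45 250  20  11 141] top z 0.1143 centre of bounds ((938.0474853515625, -620.606201171875), (67.80644226074219, 28.56890296936035), 87.98387145996094)
blue [129 259  40  51 389] top z 0.0835 centre of bounds ((953.8028564453125, -281.627685546875), (139.16604614257812, 99.65581512451172), 0.5249924063682556)
7.1833 [-0.20465914  0.71700254  0.31379322] 0.9387322450023866 0.0
grasp [ 0.58295222 -0.09386355  0.15509294] [8.92271907e-02 9.96010639e-01 8.96295405e-04 7.15245202e-04]
```

View pics/w4.png

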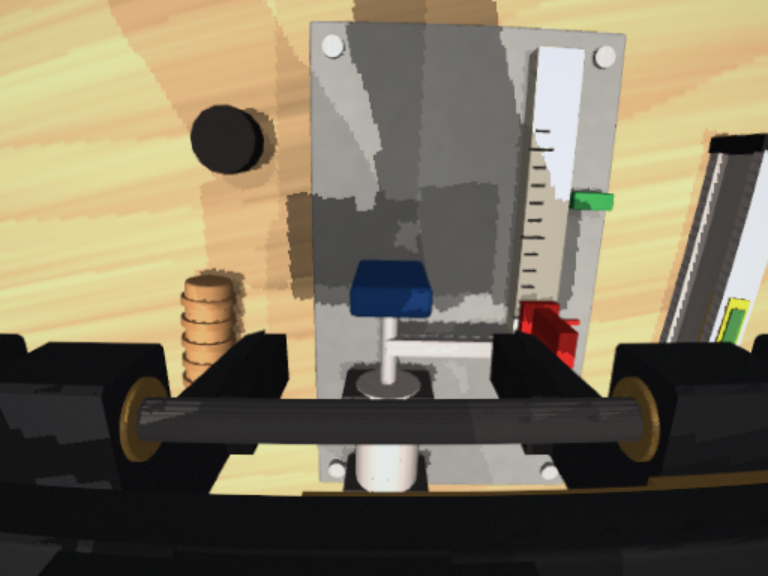

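View pics/s4.png

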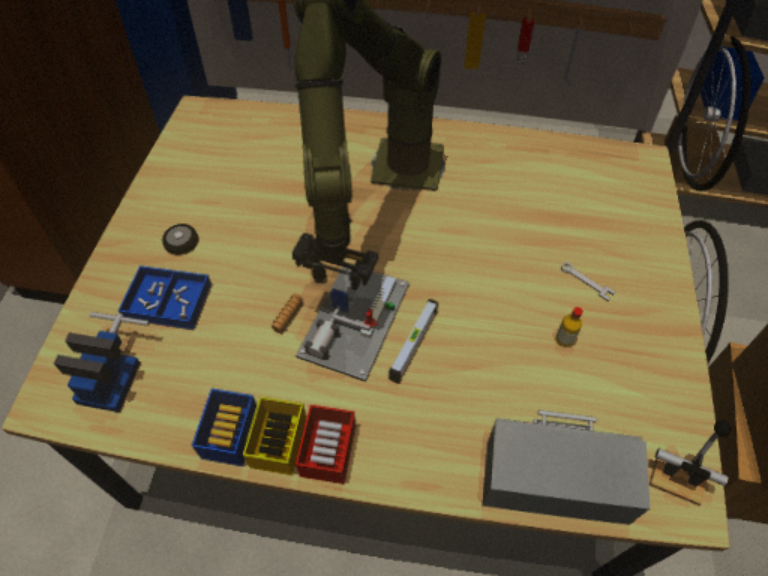

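Paddle at (391,289), tell-tale at (548,330) next to the side arm, tab at (592,201). I'll do one numeric check of the yaw and the gap before gripping.

```bash
python3 - <<'E'
from m import *
s=snapshot("wrist");P=cloud(s);hsv=cv2.cvtColor(s["color"],cv2.COLOR_RGB2HSV)
red=(cv2.inRange(hsv,(0,150,60),(8,255,255))+cv2.inRange(hsv,(172,150,60),(180,255,255)))>0
blue=cv2.inRange(hsv,(100,120,40),(125,255,255))>0
grn=cv2.inRange(hsv,(45,100,40),(85,255,255))>0
wb=np.zeros(blue.shape,bool); wb[20:205,335:395]=1
w=wb&(abs(P[...,2]-.030)<.005)&~red&~grn
q=P[w][:,:2];print("scale",cv2.minAreaRect((q*1000).astype(np.float32)),len(q))
for yaw in (-10.3,-11):
    a=np.radians(yaw);M=np.array([[np.cos(a),np.sin(a)],[-np.sin(a),np.cos(a)]])
    T=lambda m,lo,hi:(P[m&(P[...,2]>lo)&(P[...,2]<hi)][:,:2]@M.T)*1000
    b=T(blue,.078,.09);bc=(b.min(0)+b.max(0))/2
    pc=lambda x:np.percentile(x,[1,50,99],axis=0)-bc
    g=np.zeros(blue.shape,bool);g[:,370:415]=1
    print(yaw,"blue",pc(b),"\nfoot",pc(T(red,.035,.043)),"\nfin",pc(T(red,.074,.09)),"\ntab",pc(T(grn&g,.027,.035)))
st=r.get_state();print("grasp",st["tool_pos"]+R.from_quat(st["eef_rot"]).apply([0,0,.147]),st["eef_rot"])
E
```

```text
scale ((539.7498779296875, 3.1390762329101562), (27.255525588989258, 147.77536010742188), 78.30712127685547) 5167
-10.3 blue [[ -7.77045812 -19.13402297]
 [ -0.8953952    0.0997562 ]
 [  7.33537209  18.67784439]] 
foot [[ 14.9031726   77.67957957]
 [ 20.68722698  83.6277013 ]
 [ 32.79188058 112.98401208]] 
fin [[17.19576612 84.40760037]
 [20.46729951 89.48498694]
 [27.54318318 93.59625511]] 
tab [[-48.32779058 105.97439851]
 [-43.96712972 116.90099077]
 [-39.42779962 129.0985189 ]]
-11 blue [[-7.70675292e+00 -1.91754159e+01]
 [-8.99144330e-01  4.53731122e-03]
 [ 7.50529392e+00  1.86122787e+01]] 
foot [[ 13.87918694  78.03403979]
 [ 19.70851612  83.91060987]
 [ 31.808792   113.30834016]] 
fin [[16.15574689 84.62622771]
 [19.42942152 89.74793866]
 [26.43671212 93.83263738]] 
tab [[-49.79633519 105.4073658 ]
 [-45.37103871 116.38408842]
 [-40.7018653  128.55483257]]
grasp [ 0.58298254 -0.09327234  0.15484772] [8.86533131e-02 9.96061929e-01 9.71813672e-04 5.27505395e-04]
```

Everything fits a yaw of about -11.7°, which puts the tell-tale in contact and the pull at about 71 mm. Next I'll square up, descend and grip the paddle.

move_arm([
  [0,0,0,0.028,0.088],
  [0.0065,-0.004,0.01,0,0.088],
  [0,0,0.02,0,0.088],
  [0,0,0.02,0,0.088],
  [0,0,0.02,0,0.088],
  [0,0,0.013,0,0.088],
  [0,0,0.006,0,0.088],
  [0,0,0,0,0.088],
  [0,0,0,0,0.07],
  [0,0,0,0,0.055],
], newtons=45)

```text
clock: 8.07
tool_pos: [0.5755, -0.0975, 0.2134]
eef_rot: [0.104, 0.995, 0.0, 0.001]
contact_force: [-0.4, 0.4, 0.2]
opening: 0.87
finger_force: 0.0
```

move_arm([
  [0,0,0,0,0.045],
  [0,0,0,0,0.03],
  [0,0,0,0,0.03],
  [0,0,0,0,0.03],
  [0,0,0,0,0.03],
])

```text
clock: 8.48
tool_pos: [0.5751, -0.0977, 0.2129]
eef_rot: [0.104, 0.995, 0.0, 0.0]
contact_force: [0.7, 10.1, 1.5]
opening: 0.494
finger_force: 5.9
```

```bash
python3 - <<'E'
from m import *
st=r.get_state();print(st["clock"],st["contact_force"],st["opening"],st["finger_force"])
print("grasp",st["tool_pos"]+R.from_quat(st["eef_rot"]).apply([0,0,.147]),st["eef_rot"])
E
```

```text
8.4833 [ 0.68496608 10.05389488  1.53930333] 0.4937847305736883 5.8998377015814185
grasp [ 0.57519055 -0.09759743  0.06592801] [1.03788389e-01 9.94599267e-01 3.71183457e-04 3.60757333e-04]
```

move_arm([
  [0,0.0015,0,0,0.03],
  [0,0,0,0,0.03],
  [0,0,0,0,0.03],
])

```text
clock: 8.73
tool_pos: [0.5755, -0.0958, 0.2129]
eef_rot: [0.103, 0.995, 0.0, 0.0]
contact_force: [0.5, 2.2, 2.1]
opening: 0.445
finger_force: 45.0
```

move_arm([
  [0.002,0,0,0,0.03],
  [0.004,0,0,0,0.03],
  [0.004,0,0,0,0.03],
  [0.004,0,0,0,0.03],
  [0.002,0,0,0,0.03],
  [0,0,0,0,0.03],
])

```text
clock: 9.23
tool_pos: [0.5615, -0.0931, 0.2129]
eef_rot: [0.104, 0.995, 0.001, 0.003]
contact_force: [6.1, 0.7, -4.1]
opening: 0.448
finger_force: 45.0
```

move_arm([
  [0.003,0,0,0,0.03],
  [0.005,0,0,0,0.03],
  [0.005,0,0,0,0.03],
  [0.006,0,0,0,0.03],
  [0.006,0,0,0,0.03],
  [0.006,0,0,0,0.03],
  [0.006,0,0,0,0.03],
  [0.005,0,0,0,0.03],
  [0.003,0,0,0,0.03],
  [0,0,0,0,0.03],
])

```text
clock: 10.07
tool_pos: [0.5198, -0.0845, 0.2129]
eef_rot: [0.104, 0.995, 0.001, 0.006]
contact_force: [11.5, -1.1, -8.7]
opening: 0.452
finger_force: 45.0
```

```bash
cat > k.py <<'E'
from m import *
import sys
s=snapshot("wrist");save(s,sys.argv[1],k=1.5);P=cloud(s);hsv=cv2.cvtColor(s["color"],cv2.COLOR_RGB2HSV)
red=(cv2.inRange(hsv,(0,150,60),(8,255,255))+cv2.inRange(hsv,(172,150,60),(180,255,255)))>0
grn=cv2.inRange(hsv,(45,100,40),(85,255,255))>0
a=np.radians(-11.7);M=np.array([[np.cos(a),np.sin(a)],[-np.sin(a),np.cos(a)]])
T=lambda m,lo,hi:((P[m&(P[...,2]>lo)&(P[...,2]<hi)][:,:2]-[.5755,-.0958])@M.T)*1000
pc=lambda x:(np.percentile(x,[2,50,98],axis=0).round(1).tolist(),len(x)) if len(x) else None
g=T(grn,.027,.036);print("tab",pc(g[g[:,1]<140]))
p=T(red,.030,.042);print("foot",pc(p));print("pointer",pc(p[p[:,1]>104]))
print("fin",pc(T(red,.074,.09)))
st=r.get_state();print(st["clock"],st["contact_force"],st["opening"],st["finger_force"])
gp=st["tool_pos"]+R.from_quat(st["eef_rot"]).apply([0,0,.147]);print("grasp",gp,"pull",-(M@(gp[:2]-[.5755,-.0958]))*1000)
E
python3 k.py w5.png
```

```text
tab ([[-51.7, 112.3], [-49.0, 122.3], [-42.6, 127.9]], 232)
foot None
pointer None
fin None
10.1167 [10.68943999 -0.83641303 -9.89054823] 0.4505308246872646 45.004656594246626
grasp [ 0.5215246  -0.08443602  0.0658811 ] pull [55.15841316 -0.1823467 ]
```

View pics/w5.png

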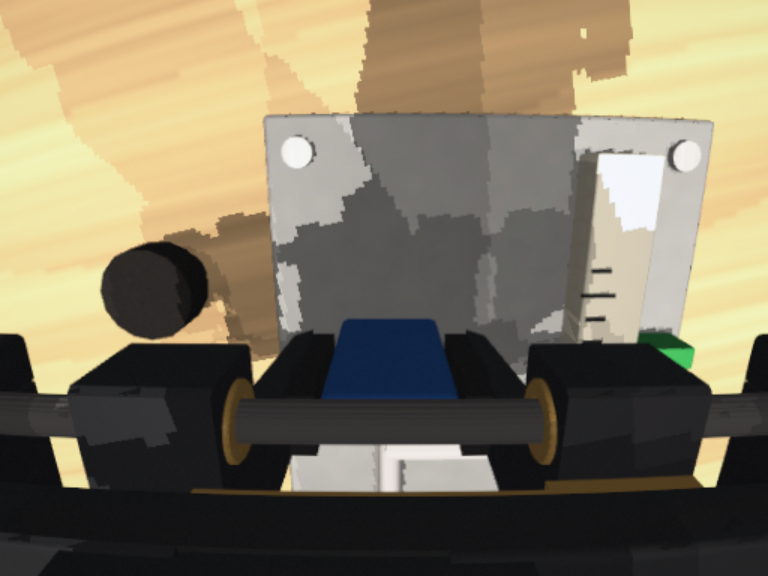

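The pointer is hidden in the wrist view and the tab is at (668,350). I'll measure with the top and scene cameras.

```bash
cat > k2.py <<'E'
from m import *
a=np.radians(-11.7);M=np.array([[np.cos(a),np.sin(a)],[-np.sin(a),np.cos(a)]])
for n in ("top","scene"):
    s=snapshot(n);P=cloud(s);hsv=cv2.cvtColor(s["color"],cv2.COLOR_RGB2HSV)
    red=(cv2.inRange(hsv,(0,110,40),(10,255,255))+cv2.inRange(hsv,(170,110,40),(180,255,255)))>0
    grn=cv2.inRange(hsv,(45,80,30),(85,255,255))>0
    Q=(P[...,:2]-[.5755,-.0958])@M.T*1000
    near=(abs(Q[...,0])<90)&(Q[...,1]>60)&(Q[...,1]<135)
    for nm,m in (("red",red&near),("green",grn&near)):
        q=np.c_[Q[m],P[m][:,2]*1000]
        print(n,nm,len(q))
        if len(q): print(np.percentile(q,[3,50,97],axis=0).round(1).tolist())
        t=q[q[:,2]>70] if len(q) else q
        if len(t): print(" fin top bounds",((t.min(0)+t.max(0))/2).round(1),np.ptp(t,0).round(1))
    ys,xs=np.where(near&(red|grn))
    if len(ys):
        b=(max(xs.min()-20,0),max(ys.min()-20,0),xs.max()+20,ys.max()+20);save(s,"z_%s.png"%n,b,8 if b[2]-b[0]<80 else 4)
E
python3 k2.py
```

```text
top red 3
[[-29.3, 103.3, 34.2], [-29.1, 106.7, 34.3], [-26.6, 110.6, 36.7]]
top green 16
[[-49.7, 107.1, 27.9], [-46.0, 117.8, 31.2], [-41.6, 125.6, 34.8]]
scene red 63
[[-62.6, 75.4, 16.5], [-22.5, 89.7, 46.9], [-13.2, 102.9, 84.6]]
 fin top bounds [-22.3  86.7  81.7] [17.  10.6 21.7]
scene green 21
[[-47.0, 105.2, 19.5], [-40.2, 116.7, 29.1], [-34.7, 124.2, 35.3]]
```

About 16–17 mm remain (top: pointer -29, tab -46). I'll pull another ~14 mm, check, then trim.

move_arm([
  [0.002,0,0,0,0.03],
  [0.003,0,0,0,0.03],
  [0.004,0,0,0,0.03],
  [0.003,0,0,0,0.03],
  [0.002,0,0,0,0.03],
  [0.001,0,0,0,0.03],
  [0,0,0,0,0.03],
])

```text
clock: 10.8
tool_pos: [0.5064, -0.0817, 0.2129]
eef_rot: [0.104, 0.995, 0.001, 0.007]
contact_force: [14.2, -1.9, -12.1]
opening: 0.445
finger_force: 45.0
```

```bash
python3 k2.py; python3 k.py w6.png
```

```text
top red 3
[[-42.0, 104.3, 39.8], [-41.7, 107.7, 41.4], [-41.3, 111.0, 42.7]]
top green 17
[[-50.4, 106.6, 28.0], [-45.7, 117.5, 30.1], [-41.4, 125.6, 34.1]]
scene red 58
[[-49.7, 79.5, 33.2], [-34.1, 89.2, 52.3], [-25.2, 98.3, 83.9]]
 fin top bounds [-36.8  86.1  78. ] [20.3 10.  13.9]
scene green 20
[[-46.3, 105.8, 12.8], [-38.6, 118.2, 27.9], [-34.8, 124.5, 34.5]]
tab None
foot None
pointer None
fin None
10.95 [ 13.84830017  -2.29691331 -11.87314125] 0.45273400277013753 45.01327461563051
grasp [ 0.50864747 -0.08171866  0.06589073] pull [68.31903799 -0.23192372]
```

View pics/z_top.png

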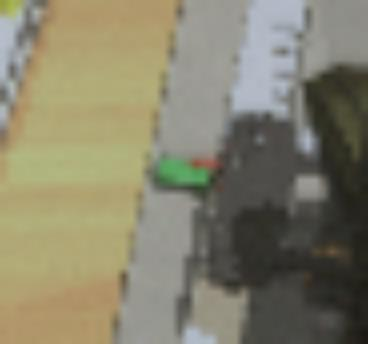

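The pointer, red at (205,163), sits at the near edge of the tab (185,173), about 3 mm short of centre. I'll trim 2.5 mm and hold.

move_arm([
  [0.001,0,0,0,0.03],
  [0.001,0,0,0,0.03],
  [0.0005,0,0,0,0.03],
  [0,0,0,0,0.03],
  [0,0,0,0,0.03],
  [0,0,0,0,0.03],
])

```text
clock: 11.45
tool_pos: [0.5043, -0.0814, 0.2129]
eef_rot: [0.104, 0.995, 0.001, 0.008]
contact_force: [15.2, -2.3, -13.3]
opening: 0.45
finger_force: 45.0
```

```bash
python3 k2.py; python3 k.py w7.png|tail -2
```

```text
top red 2
[[-44.3, 100.0, 38.6], [-44.2, 101.8, 41.1], [-44.1, 103.6, 43.7]]
top green 14
[[-50.4, 106.6, 28.1], [-46.8, 118.4, 30.5], [-42.7, 125.7, 34.3]]
scene red 59
[[-49.7, 76.1, 30.6], [-36.3, 89.6, 48.3], [-28.0, 102.1, 82.7]]
 fin top bounds [-37.2  86.9  77.5] [21.7 10.1 13.4]
scene green 21
[[-47.5, 105.6, 17.0], [-38.9, 116.7, 28.1], [-35.2, 123.8, 35.6]]
11.6 [ 15.20354849  -2.27202953 -13.34945431] 0.4477435465681335 45.01584604382515
grasp [ 0.50662538 -0.0813072   0.06589679] pull [70.38255508 -0.22478464]
```

All estimates put the pointer within ±2.5 mm of the tab's centre. I'll hold for over a second, then ease home.

move_arm([
  [0,0,0,0,0.03],
  [0,0,0,0,0.03],
  [0,0,0,0,0.03],
  [0,0,0,0,0.03],
  [0,0,0,0,0.03],
  [0,0,0,0,0.03],
  [0,0,0,0,0.03],
  [0,0,0,0,0.03],
  [0,0,0,0,0.03],
  [0,0,0,0,0.03],
])

```text
clock: 12.43
tool_pos: [0.5044, -0.0813, 0.2129]
eef_rot: [0.104, 0.995, 0.001, 0.008]
contact_force: [15.3, -2.6, -12.9]
opening: 0.451
finger_force: 45.0
```

move_arm([
  [-0.001,0,0,0,0.03],
  [-0.002,0,0,0,0.03],
  [-0.003,0,0,0,0.03],
  [-0.004,0,0,0,0.03],
  [-0.004,0,0,0,0.03],
  [-0.004,0,0,0,0.03],
  [-0.004,0,0,0,0.03],
  [-0.004,0,0,0,0.03],
  [-0.004,0,0,0,0.03],
  [-0.004,0,0,0,0.03],
])

```text
clock: 13.27
tool_pos: [0.535, -0.0876, 0.2129]
eef_rot: [0.104, 0.995, 0.001, 0.004]
contact_force: [8.4, -0.2, -6.8]
opening: 0.447
finger_force: 45.0
```

move_arm([
  [-0.004,0,0,0,0.03],
  [-0.004,0,0,0,0.03],
  [-0.004,0,0,0,0.03],
  [-0.004,0,0,0,0.03],
  [-0.004,0,0,0,0.03],
  [-0.004,0,0,0,0.03],
  [-0.004,0,0,0,0.03],
  [-0.003,0,0,0,0.03],
  [-0.002,0,0,0,0.03],
  [-0.002,0,0,0,0.03],
])

```text
clock: 14.1
tool_pos: [0.5669, -0.0941, 0.2129]
eef_rot: [0.104, 0.995, 0.001, 0.001]
contact_force: [5.9, 1.6, 0.2]
opening: 0.449
finger_force: 45.0
```

```bash
python3 k.py w8.png
```

```text
tab ([[-51.3, 109.0], [-49.8, 121.1], [-46.7, 127.8]], 189)
foot ([[-55.9, 78.1], [-46.7, 81.9], [-33.4, 98.6]], 996)
pointer None
fin ([[-54.0, 83.9], [-44.9, 87.4], [-35.0, 93.9]], 1322)
14.15 [ 4.61854551  1.54588851 -0.48689178] 0.4510276663242378 44.99532055109739
grasp [ 0.5675924  -0.09404641  0.06589576] pull [ 8.09890722 -0.11359074]
```

move_arm([
  [-0.002,0,0,0,0.03],
  [-0.002,0,0,0,0.03],
  [-0.002,0,0,0,0.03],
  [-0.001,0,0,0,0.03],
  [-0.001,0,0,0,0.03],
  [-0.001,0,0,0,0.03],
  [0,0,0,0,0.03],
  [0,0,0,0,0.03],
])

```text
clock: 14.82
tool_pos: [0.5751, -0.0958, 0.2129]
eef_rot: [0.103, 0.995, 0.0, 0.0]
contact_force: [3.7, 3.9, 1.7]
opening: 0.449
finger_force: 45.0
```

move_arm([
  [-0.0005,0,0,0,0.03],
  [0,0,0,0,0.03],
])

```text
clock: 14.98
tool_pos: [0.5754, -0.0959, 0.2128]
eef_rot: [0.103, 0.995, 0.0, 0.0]
contact_force: [3.3, 4.2, 1.7]
opening: 0.45
finger_force: 45.0
```

move_arm([
  [-0.001,0,0,0,0.03],
  [-0.001,0,0,0,0.03],
  [0,0,0,0,0.03],
  [0,0,0,0,0.03],
])

```text
clock: 15.32
tool_pos: [0.5761, -0.0959, 0.2128]
eef_rot: [0.103, 0.995, 0.0, -0.002]
contact_force: [-0.7, 5.1, 7.4]
opening: 0.45
finger_force: 45.0
```

The force has reversed, so the paddle is home. I'll release and retreat upward.

move_arm([
  [0,0,0,0,0.05],
  [0,0,0,0,0.065],
  [0,0,0,0,0.08],
  [0,0,0,0,0.08],
  [0,0,-0.01,0,0.08],
  [0,0,-0.025,0,0.08],
  [0,0,-0.035,0,0.08],
  [0,0,-0.035,0,0.08],
  [0,0,-0.03,0,0.08],
  [0,0,0,0,0.08],
], newtons=20)

```text
clock: 16.15
tool_pos: [0.5789, -0.097, 0.3541]
eef_rot: [0.104, 0.995, 0.0, 0.005]
contact_force: [0.3, -0.1, 0.2]
opening: 0.908
finger_force: 0.0
```

```bash
python3 k.py w9.png; python3 k2.py
```

```text
tab ([[-51.0, 114.5], [-46.9, 121.6], [-42.7, 127.6]], 109)
foot ([[-55.1, 78.5], [-45.2, 82.2], [-33.2, 113.5]], 202)
pointer ([[-45.2, 111.1], [-44.3, 112.5], [-43.2, 114.3]], 12)
fin ([[-53.8, 85.0], [-44.5, 89.0], [-34.9, 94.0]], 263)
16.2 [-0.13383796 -1.69355386 -0.83769284] 0.9095527816706269 0.0
grasp [ 0.57906839 -0.09725194  0.20440488] pull [-3.78868303  0.69814679]
top red 49
[[-54.4, 79.6, 36.8], [-45.4, 87.9, 46.8], [-33.2, 102.1, 84.6]]
 fin top bounds [-43.6  89.2  80.9] [19.2  9.5 13.6]
top green 14
[[-50.5, 106.8, 24.9], [-46.7, 118.7, 29.7], [-42.0, 125.6, 34.4]]
scene red 64
[[-58.2, 76.5, 29.4], [-35.3, 89.4, 44.3], [-26.7, 100.9, 82.1]]
 fin top bounds [-37.4  87.2  77.3] [21.1  8.7 11.9]
scene green 21
[[-45.2, 106.0, 13.3], [-38.8, 117.5, 25.7], [-35.2, 124.6, 33.0]]
```

View pics/w9.png

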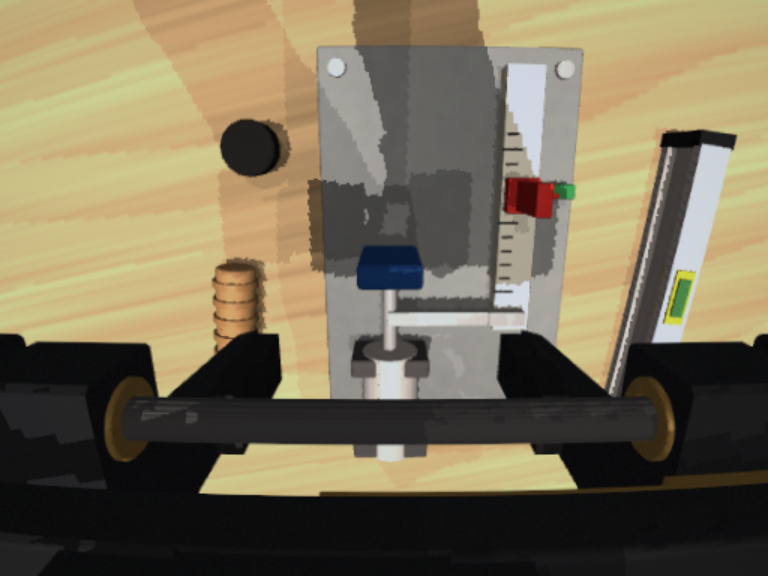

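The paddle is home at (390,268). The tell-tale at (528,197) stayed at the tab (565,190), with the pointer about 2 mm short of the tab's centre and so over its width. The bystanders in view are undisturbed.

```bash
python3 -c "
from plant import r
print(r.finish_job())"
```

```text
the job is handed in; nothing more can be done
None
```

The job is handed in: the tell-tale was slid back to the side arm, the paddle pulled about 70 mm and held for over a second, then eased home, leaving the pointer over the green tab about 2 mm short of its centre.

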